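# Close the spice mill's drawer and hold the pulse dial on the third click

## Robot

A 6-joint arm with a two-finger parallel gripper is mounted at the origin on the work surface. World frame = base frame: x ahead of the robot, y to its left, z up, the work surface at z = 0. Lengths are in m, angles in rad, forces in N, time in s.
With the tool pointing down it reaches from about 0.375 to 0.9 m from the base axis. Payload 3.1 kg.
Tool frame: the origin (TCP) lies midway between the tips of the shut fingers; the grasp point (between the pads) lies manip.grip_depth behind it (manip.grip_depth is the distance from the TCP to the grasp point, in m); z points along the fingers, y is the direction in which the jaws open and shut (so a half turn about z gives the same grasp; the last joint's range is limited). The gripper opens to 85 mm and grips with 20 to 120 N. Pads are 22 mm wide; open, the fingers measure 114 mm over their backs; the gripper's body (76 mm by 85 mm) begins 54 mm behind the grasp point. The pads swing forward as they close: fully open they stand 13 mm farther back than shut.
Start: joints at [-1.48, 0.527, 1.433, -0, 1.181, -0.178], TCP at [0.167, -0.602, 0.194] pointing down, gripper open.
Joint ranges: [-3.08, 3.08], [-0.75, 2.2], [0.22, 2.44], [-1.43, 4.57], [0, 2.65], [-2.85, 2.85]. Speed limits (rad/s): [2.79, 2.79, 3.14, 3.14, 3.14, 3.14].

## Interface

Orientations are given as a unit quaternion [x, y, z, w].
In Python, from station import manip, vision gives the robot as it stands.
- The arm moves only by the shell command python3 -m crank 'ROWS' [FORCE]. ROWS is JSON, a list of rows, each an object with "grip": the closure, from 0 (fully open) to 1 (shut); "offset": the shift along the tool's x, y, z in mm, a list of three; "angular": the turn, a rotation vector about the tool's x, y, z in degrees, a list of three. A call has 1 to 10 rows; each row is the pose to reach, as a shift and turn from the pose commanded when the call began, along the tool's axes at that moment; what a row does not reach only later rows make up. A row lasts 1/10 s, in which the tool goes at most 50 mm and 8.59 degrees, less where a joint would pass 70% of its speed; a pose out of reach is approached as far as the arm can. A call with a gripper value outside its range is refused whole. The fingers move at their own pace and stop on an object; FORCE is the grip in N (left out, the last holds). Time passes only in rows, so rows that repeat a pose let the fingers close. It gives the time, the measured TCP pose, the force and the opening at its end, in the units of the state.
- manip.sense(): the state, without advancing time (a new reading comes with each control period).
- vision.snapshot(name): name is "scene" or "top" or "wrist"; returns a dict with "pixels" (480x640x3 uint8, red, green, blue), "intrinsics" (3x3 intrinsics, pixels), "R" (3x3) and "t" (3): a world point X has camera coordinates R X + t. Camera axes: x right, y down, z forward; pixel columns grow to the right and rows downward; lengths in m; the calibration is good to about 2 mm. A picture is of the moment at which its call begins. There is no depth.
- manip.sign_off(): hands the job in, once; it reports no verdict.
The state is a dict: "t": time; "q": joint angles; "qd": joint speeds; "tau": joint torques, N m; "tcp_pos": TCP position; "tool_rot": TCP orientation; "force": force on the tool from outside, world axes, zero at the start; "ft_torque": the same for the moment, N m; "finger_gap": opening from 0.0 (shut) to 1.0 (fully open).
Only numpy, scipy, OpenCV 4.12 (cv2) and the standard library are available. Lean on these libraries where they do the work, as an engineer would, in place of code of your own. Each camera call takes 0.05 s, during which the arm holds its last target.

## Task

Push the spice mill's open orange drawer fully home until it clicks shut, leaving the dial alone until that is done. Then turn the mill's spring-return dial clockwise past the first two clicks (black marks) to the third, the red mark, and keep it there with the gripper's fingers: finish while still holding it, since it springs back if let go. Do not disturb the things on and around the turntable, nor the cup and jar beside the mill.

Things in the scene. Friction and masses are not known exactly. Their poses are not given: they have to be found in the camera images.
- mill: white electric spice mill, fixed, 300 deep x 200 wide. Origin: on the counter under the middle of its front edge; x points from front to rear (away from its user), y to its left, z up. In front a flat deck 58 high carries the dial, the orange drawer slides in under it; from 190 to 300 behind the front edge stands the motor head, 138 high, with a clear hopper on it, 194 high.
- drawer (a joint): opening of the mill's orange drawer in m, along the mill's -x: 0 = fully home; starts at 0.045 to 0.075. About 1 N of friction; a click detent resists with about 4 to 6 N at openings of 0.015 to 0.007, then draws the drawer home and keeps it there.
- drawer_face (a point): middle of the drawer's flat orange front face, 26 above the counter. The face is upright, 176 wide, 44 high (4 to 48 above the counter) and looks along the mill's -x; home, it stands 12 in front of the mill's front edge. Behind it an open steel tray, its rim 42 above the counter. Axes as the mill's.
- dial (a joint): turn of the dial in rad, clockwise from above: 0 = at rest, grey mark. Clicks at 0.4 and 0.8 (black marks) and 1.2 (red mark); a hard stop just beyond, at 1.3. Let go anywhere, even in a click, it springs back to 0: 0.07 N m at rest, growing to 0.19 N m at the red mark, and up to 0.06 N m more on the way into a click. Axis upright, 75 behind the mill's front edge, mid-width.
- dial_knob: the dial's black upright grip bar, 66 long, 14 thick, 34 high, a yellow pointer line on top. Origin: on the dial's axis at the bar's foot, 72 above the counter; x along the bar to the pointing end, z up. At rest its x is 0.6 rad anticlockwise of the mill's x, at the red mark 0.6 rad clockwise of it. Below it a grey disc of radius 31; the marks are dots on the deck 49 from the axis.
- dial_grip (a point): point on the dial's axis inside the bar, 92 above the counter, 14 below the bar's top: the middle of a grasp across the bar. Axes as the bar's.
- turntable (a joint): turn of the white plastic turntable, rad; a bystander. It turns easily. Radius 170, top 20 above the counter.
- bowl: bystander: steel bowl on the turntable, rim radius 60, 45 high. Origin: centre of its underside.
- gasket: bystander: grey gasket ring in the bowl, 60 across, 8 high. Origin: centre of its underside.
- container: bystander: blue plastic container with closed lid on the turntable, 81 x 106 x 62. Origin: centre of its underside.
- churner: bystander: wooden churner lying on the turntable, 210 long, 44 high. Origin: under its middle; y along its length.
- whistle: bystander: steel cooker whistle standing on the turntable, 28 across, 50 high. Origin: centre of its underside.
- cup: bystander: white ceramic cup on the counter beside the mill, 76 across, 80 high. Origin: centre of its underside.
- jar: bystander: amber glass spice jar on the counter beside the mill, 60 across, 100 high. Origin: centre of its underside.

How it is judged:
By the outcome, as a careful person would: the job done as asked, in the order asked, and still so for the second after the job is handed in, while the arm keeps its last pose, push and grip.
It also fails if it takes over 48 s, if anything falls off the work surface, if the arm or the gripper's body presses on something with over 40 N, if the wrist force passes 120 N, or if a joint passes its speed limit or range.

## Working session

There is one attempt and no reset: what is moved stays moved. The work goes in short steps, Python scripts to look and compute and a shell command to move; the robot and the scene stay as the last step left them, time stands still between calls to the robot, and variables do not carry over. Pictures are saved under pics/ and viewed, and the job is handed in when it is done.

```bash
ls; mkdir -p pics; python3 - <<'E'
from station import manip, vision
import cv2
s=manip.sense(); print(s, manip.grip_depth)
for n in ["scene","top","wrist"]:
    d=vision.snapshot(n); cv2.imwrite(f"pics/{n}0.png",d["pixels"][:,:,::-1]); print(n,d["intrinsics"].tolist(),d["R"].tolist(),d["t"].tolist())
E
```

```text
pics
{'t': 0.0, 'q': array([-1.47954087e+00,  5.28456114e-01,  1.43389629e+00, -6.66437853e-06,
        1.18140215e+00, -1.78478686e-01]), 'qd': array([ 0.00037963, -0.00162304,  0.00141426,  0.00019829, -0.0012921 ,
       -0.00023207]), 'tau': array([-9.16560894e-04, -4.42349160e+01, -1.78023702e+01, -2.99240464e-04,
        8.40220047e-03,  1.98602078e-05]), 'tcp_pos': array([ 0.16651274, -0.60158734,  0.1927418 ]), 'tool_rot': array([ 9.90918464e-01,  1.34459768e-01,  4.40486603e-05, -1.08005806e-03]), 'force': array([-0.45299206,  0.38671022,  0.39189542]), 'ft_torque': array([ 0.03341259, -0.00677965,  0.02076716]), 'finger_gap': 0.9988253900705961} 0.0187
scene [[487.6785007770696, 0.0, 312.12962424286235], [0.0, 487.6785007770696, 237.81565987971592], [0.0, 0.0, 1.0]] [[-0.7555009353324563, 0.6547876225862967, 0.021714189360169608], [0.4577044412745617, 0.5512381404643738, -0.6975981342685205], [-0.46874831322291177, -0.5170973620172171, -0.7161601336611177]] [0.3574305658856152, -0.20341028476771988, 1.4888662424243437]
top [[550.7749374854623, 0.0, 304.78672684639224], [0.0, 550.7749374854623, 232.60665474315908], [0.0, 0.0, 1.0]] [[0.025958705679437137, -0.9996599738831168, 0.0024662148030523104], [-0.9977200221567823, -0.026061913349161255, -0.06225378751570479], [0.06229689387857214, -0.0008445641403943449, -0.9980573048299856]] [0.05925489555822542, 0.5448514771438844, 1.370821260578117]
wrist [[370.6130075442245, 0.0, 318.2585363196599], [0.0, 370.6130075442245, 237.3855924428211], [0.0, 0.0, 1.0]] [[0.26701458108937975, -0.9636906027686147, -0.001906730481409767], [-0.9111525912506933, -0.2531009993056531, 0.32517816594542287], [-0.31385373813738815, -0.08508998934037662, -0.9456508471794673]] [-0.6242417579510827, -0.04212849570842689, 0.38182358514747383]
```

View pics/scene0.png

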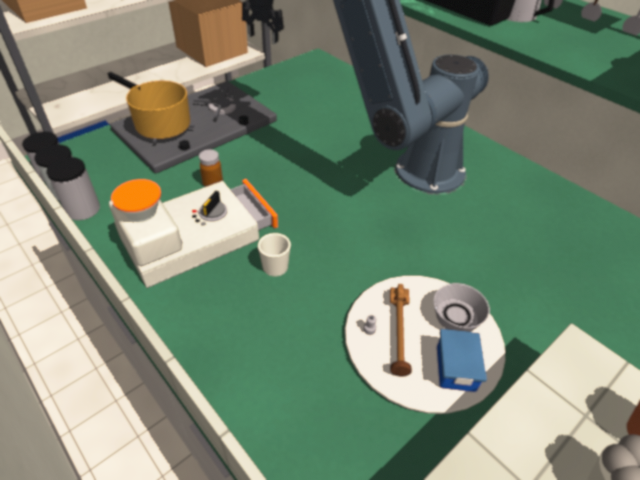

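View pics/top0.png

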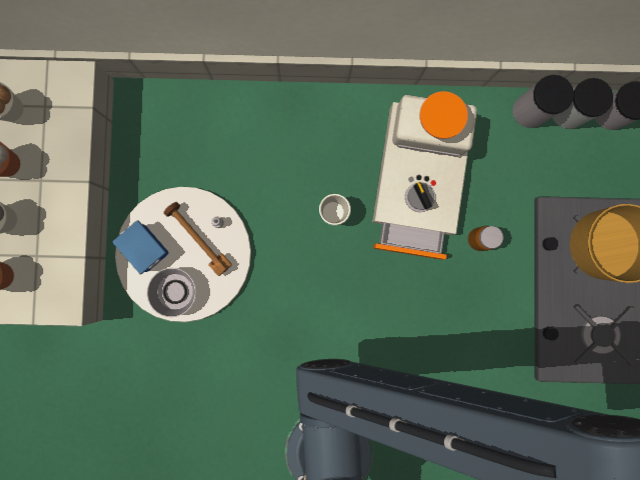

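View pics/wrist0.png

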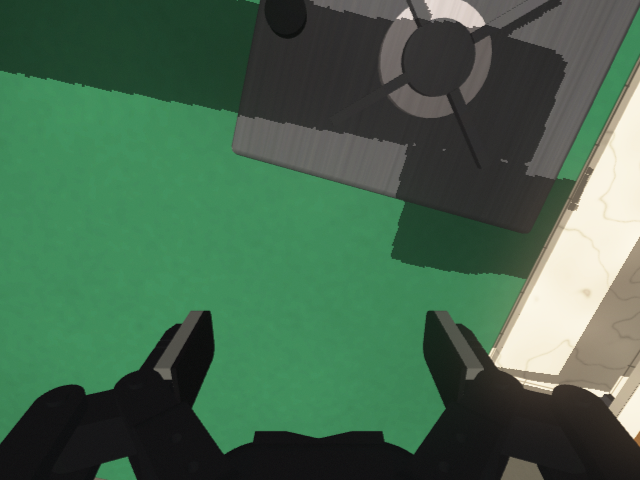

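The top view shows the mill at about (425,170), with its front toward the robot. The orange drawer front runs from about (376,247) to (446,256) and the dial is near (421,196). I'll enlarge this area.

```bash
python3 - <<'E'
import cv2
a=cv2.imread("pics/top0.png")[85:275,310:520]; cv2.imwrite("pics/topc.png",cv2.resize(a,None,fx=3.8,fy=3.1,interpolation=cv2.INTER_CUBIC))
a=cv2.imread("pics/scene0.png")[140:290,100:300]; cv2.imwrite("pics/scenec.png",cv2.resize(a,None,fx=4,fy=4,interpolation=cv2.INTER_CUBIC))
E
```

```text
(no output)
```

View pics/topc.png

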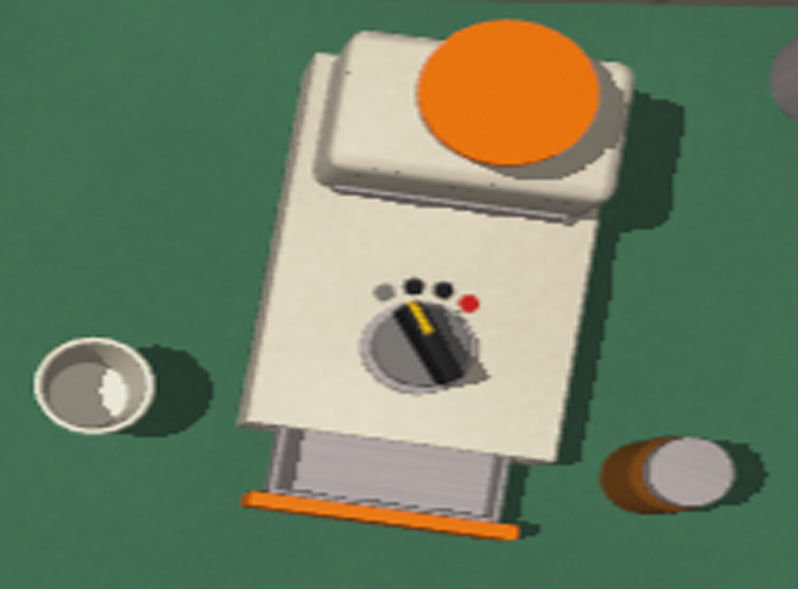

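View pics/scenec.png

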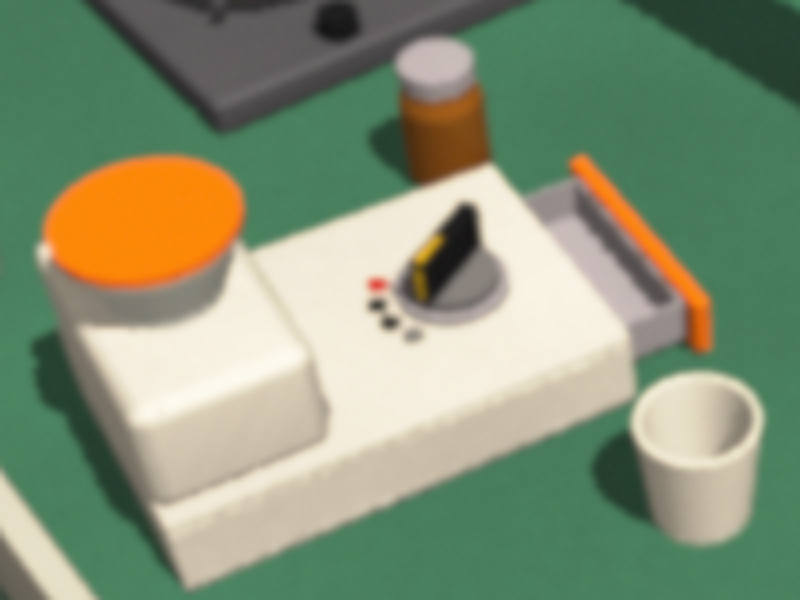

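```bash
cat > h.py <<'E'
import numpy as np
C={"scene":([[487.6785,0,312.12962],[0,487.6785,237.81566],[0,0,1]],[[-0.7555009353324563, 0.6547876225862967, 0.021714189360169608], [0.4577044412745617, 0.5512381404643738, -0.6975981342685205], [-0.46874831322291177, -0.5170973620172171, -0.7161601336611177]],[0.3574305658856152, -0.20341028476771988, 1.4888662424243437]),
"top":([[550.77494,0,304.786727],[0,550.77494,232.606655],[0,0,1]],[[0.025958705679437137, -0.9996599738831168, 0.0024662148030523104], [-0.9977200221567823, -0.026061913349161255, -0.06225378751570479], [0.06229689387857214, -0.0008445641403943449, -0.9980573048299856]],[0.05925489555822542, 0.5448514771438844, 1.370821260578117])}
def ray(n,u,v,z):
    K,R,t=map(np.array,C[n]); c=-R.T@t; d=R.T@np.linalg.solve(K,[u,v,1]); return c+d*(z-c[2])/d[2]
T=lambda x,y,z: ray("top",310+x/3.8,85+y/3.1,z)
S=lambda x,y,z: ray("scene",100+x/4,140+y/4,z)
E
python3 - <<'E'
from h import *
from scipy.optimize import least_squares
np.set_printoptions(precision=4,suppress=True)
axis=.075
def mk(a): # angle cw from mill x
    return [axis+.049*np.cos(a),-.049*np.sin(a),.058]
pts=[(T,238,425,[0,.1,.058]),(T,556,461,[0,-.1,.058]),
(T,384,293,mk(-.6)),(T,414,287,mk(-.2)),(T,444,290,mk(.2)),(T,469,303,mk(.6)),(T,427.5,344,[axis,0,.106]),
(S,490,165,[0,-.1,.058]),(S,634,356,[0,.1,.058]),(S,412,335,mk(-.6)),(S,390,322,mk(-.2)),(S,377,305,mk(.2)),(S,377,285,mk(.6))]
def f(p):
    c,s=np.cos(p[2]),np.sin(p[2]); r=[]
    for F,u,v,m in pts:
        w=F(u,v,m[2]); r+=[p[0]+c*m[0]-s*m[1]-w[0],p[1]+s*m[0]+c*m[1]-w[1]]
    return np.array(r)
r=least_squares(f,[.5,-.2,-.1],loss='soft_l1',f_scale=.003); print(r.x); print((r.fun.reshape(-1,2)*1000).round(1))
p=r.x;c,s=np.cos(p[2]),np.sin(p[2])
def mill(w): d=w[:2]-p[:2]; return np.array([c*d[0]+s*d[1],-s*d[0]+c*d[1]])
for n,w in dict(fl=T(243,500,.048),fr=T(520,532,.048),cup=T(95,385,.08),jar=T(690,472,.1),Sfl=S(708,305,.048),Sfr=S(580,160,.048),jarS=S(436,62,.1),cupS=S(698,422,.08)).items(): print(n,w,mill(w))
print("axis",p[0]+c*.075,p[1]+s*.075)
for a in [(404,309),(451,380)]: print(mill(T(*a,.106)))
E
```

```text
[ 0.5603 -0.1945 -0.1463]
[[  4.2  -3.7]
 [ -1.8   3.7]
 [  0.3   0.6]
 [ -0.1   1.1]
 [ -1.1   1.3]
 [ -1.2   1. ]
 [  2.7  -2.5]
 [ -0.9   0.6]
 [ -7.  -14.9]
 [  0.8   0.5]
 [  1.4   0.5]
 [  0.5  -0. ]
 [  0.2  -0.5]]
fl [ 0.5119 -0.0975  0.048 ] [-0.062   0.0889]
fr [ 0.4912 -0.2771  0.048 ] [-0.0563 -0.0918]
cup [0.5976 0.0021 0.08  ] [0.0083 0.2   ]
jar [ 0.5385 -0.3692  0.1   ] [ 0.0039 -0.176 ]
Sfl [ 0.5115 -0.0964  0.048 ] [-0.0626  0.09  ]
Sfr [ 0.4892 -0.2699  0.048 ] [-0.0594 -0.085 ]
jarS [ 0.538  -0.3658  0.1   ] [ 0.0029 -0.1727]
cupS [0.5982 0.0064 0.08  ] [0.0082 0.2043]
axis 0.634497087826002 -0.20545404845456197
[0.096  0.0208]
[ 0.0472 -0.0167]
```

```bash
cat > fit.py <<'E'
from h import *
from scipy.optimize import least_squares
np.set_printoptions(precision=4,suppress=True)
axis=.075
def mk(a): return [axis+.049*np.cos(a),-.049*np.sin(a),.058]
pts=[(T,238,425,[0,.1,.058]),(T,556,461,[0,-.1,.058]),(T,318,52,[.3,.1,.058]),
(T,384,293,mk(-.6)),(T,414,287,mk(-.2)),(T,444,290,mk(.2)),(T,469,303,mk(.6)),
(S,490,165,[0,-.1,.058]),(S,412,335,mk(-.6)),(S,390,322,mk(-.2)),(S,377,305,mk(.2)),(S,377,285,mk(.6)),
(T,242,500,[None,.088,.048]),(T,520,532,[None,-.088,.048]),(S,708,303,[None,.088,.048]),(S,577,157,[None,-.088,.048])]
def f(p):
    c,s=np.cos(p[2]),np.sin(p[2]); r=[]
    for F,u,v,m in pts:
        x=m[0] if m[0] is not None else -p[3]
        w=F(u,v,m[2]); r+=[p[0]+c*x-s*m[1]-w[0],p[1]+s*x+c*m[1]-w[1]]
    return np.array(r)
r=least_squares(f,[.5,-.2,-.1,.06],loss='soft_l1',f_scale=.003)
p=r.x;c,s=np.cos(p[2]),np.sin(p[2])
def mill(w): d=w[:2]-p[:2]; return np.array([c*d[0]+s*d[1],-s*d[0]+c*d[1]])
def world(x,y): return np.array([p[0]+c*x-s*y,p[1]+s*x+c*y])
E
python3 - <<'E'
from fit import *
print(p); print((r.fun.reshape(-1,2)*1000).round(1).tolist())
print("axis",world(.075,0),"face",world(-p[3],0), "bar ends",[mill(T(*a,.106)) for a in [(404,309),(451,380)]])
from station import manip
from scipy.spatial.transform import Rotation as Ro
q=manip.sense(); M=Ro.from_quat(q["tool_rot"]).as_matrix(); print(M)
E
```

```text
[ 0.5601 -0.1957 -0.1372  0.0603]
[[3.1, -4.7], [-1.1, 2.4], [-0.7, 1.0], [-0.0, 0.5], [-0.3, 1.0], [-1.1, 1.2], [-1.0, 0.8], [-0.2, -0.7], [0.5, 0.3], [1.2, 0.4], [0.5, -0.1], [0.4, -0.7], [0.5, -3.5], [-2.9, 2.5], [2.1, -2.4], [-0.5, -0.7]]
axis [ 0.6344 -0.206 ] face [ 0.5004 -0.1875] bar ends [array([0.0963, 0.0211]), array([ 0.0471, -0.0159])]
[[ 0.9638  0.2665 -0.0001]
 [ 0.2665 -0.9638  0.0017]
 [ 0.0003 -0.0017 -1.    ]]
```

```bash
cat > go.py <<'E'
import sys
from fit import *
from station import manip
from scipy.spatial.transform import Rotation as Ro
def rel(mx,my,z,myaw):
    s_=manip.sense(); M=Ro.from_quat(s_["tool_rot"]).as_matrix()
    w=np.append(world(mx,my),z); yaw=p[2]+myaw
    G=np.array([[np.cos(yaw),np.sin(yaw),0],[np.sin(yaw),-np.cos(yaw),0],[0,0,-1]])
    print("t",s_["t"],"mill pos",mill(s_["tcp_pos"]),"z",s_["tcp_pos"][2],"F",s_["force"],"gap",s_["finger_gap"])
    print("offset mm",(M.T@(w-s_["tcp_pos"])*1000).round(1),"ang",np.degrees(Ro.from_matrix(M.T@G).as_rotvec()).round(2))
if __name__=="__main__": rel(*map(float,sys.argv[1:]))
E
python3 go.py -.13 0 .19 0;python3 go.py -.13 0 .02 0
```

```text
t 0.15 mill pos [-0.3343 -0.456 ] z 0.1929385138331145 F [ 0.7575 -0.248   0.3803] gap 1.004921638438425
offset mm [ 368.1 -337.9    3.6] ang [-0.1   0.   23.32]
t 0.15 mill pos [-0.3343 -0.456 ] z 0.1929385138331145 F [ 0.7575 -0.248   0.3803] gap 1.004921638438425
offset mm [ 368.1 -337.6  173.6] ang [-0.1   0.   23.32]
```

```bash
python3 -m crank '[{"grip":1,"offset":[32,-29,0],"angular":[0,0,2]},{"grip":1,"offset":[66,-60,0],"angular":[0,0,4]},{"grip":1,"offset":[100,-91,0],"angular":[0,0,6]},{"grip":1,"offset":[134,-122,0],"angular":[0,0,8]},{"grip":1,"offset":[168,-153,0],"angular":[0,0,10]},{"grip":1,"offset":[202,-185,0],"angular":[0,0,13]},{"grip":1,"offset":[236,-216,0],"angular":[0,0,15]},{"grip":1,"offset":[270,-247,0],"angular":[0,0,17]},{"grip":1,"offset":[304,-278,0],"angular":[0,0,20]},{"grip":1,"offset":[336,-308,0],"angular":[0,0,23.3]}]' 40; python3 go.py -.13 0 .022 0
```

```text
t: 1.15
tcp_pos: [0.409, -0.2141, 0.1937]
tool_rot: [0.998, -0.07, 0.0, -0.0]
force: [0.5, -0.3, 0.1]
finger_gap: 0.002
t 1.15 mill pos [-0.1471 -0.0389] z 0.1937163023999926 F [ 0.4567 -0.2549  0.095 ] gap 0.0023149819156766008
offset mm [ 17.  -38.9 171.7] ang [-0.   -0.01 -0.12]
```

```bash
python3 -m crank '[{"grip":1,"offset":[8,-20,40],"angular":[0,0,0]},{"grip":1,"offset":[17,-39,80],"angular":[0,0,0]},{"grip":1,"offset":[17,-39,120],"angular":[0,0,0]},{"grip":1,"offset":[17,-39,150],"angular":[0,0,0]},{"grip":1,"offset":[17,-39,171],"angular":[0,0,0]},{"grip":1,"offset":[17,-39,171],"angular":[0,0,0]}]'; python3 go.py -.023 0 .022 0; python3 - <<'E'
from station import vision
import cv2
for n in ["scene","top"]:
    d=vision.snapshot(n)["pixels"][:,:,::-1]; a=d[85:335,290:520] if n=="top" else d[90:290,100:340]
    cv2.imwrite(f"pics/{n}1.png",cv2.resize(a,None,fx=2.3,fy=2.3,interpolation=cv2.INTER_CUBIC))
E
```

```text
t: 1.75
tcp_pos: [0.4288, -0.1783, 0.0203]
tool_rot: [0.998, -0.068, -0.003, -0.002]
force: [0.1, 0.5, -0.4]
finger_gap: -0.002
t 1.75 mill pos [-0.1324 -0.0007] z 0.020300257100967868 F [ 0.0596  0.4878 -0.4029] gap -0.0018233994810219498
offset mm [109.4  -0.7  -2.3] ang [-0.17  0.31  0.02]
```

View pics/scene1.png

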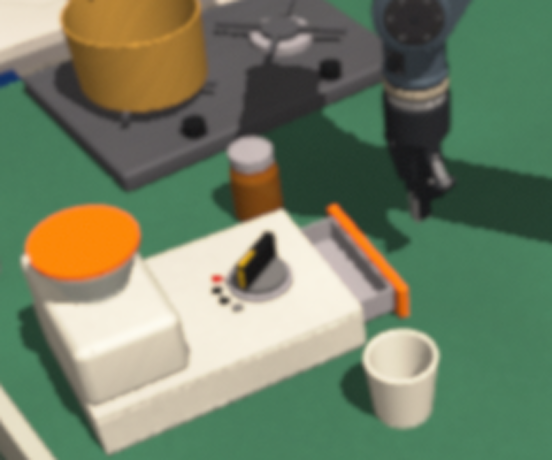

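View pics/top1.png

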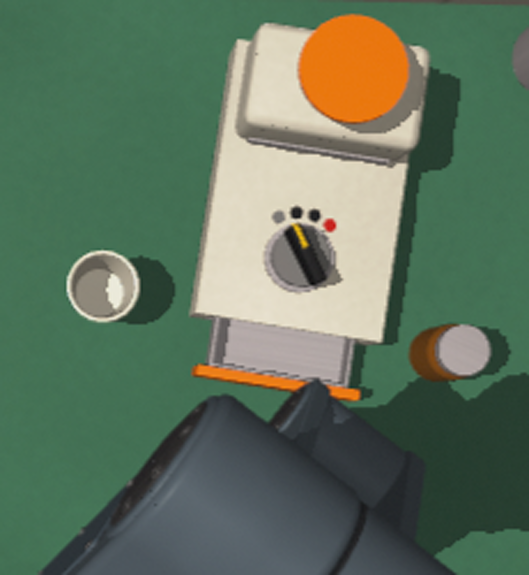

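The shut fingers are in front of the middle of the drawer face at about scene crop (420,210), with a clear gap. Nothing has been disturbed, so I'll push.

```bash
python3 -m crank '[{"grip":1,"offset":[20,0,0],"angular":[0,0,0]},{"grip":1,"offset":[40,0,0],"angular":[0,0,0]},{"grip":1,"offset":[50,0,0],"angular":[0,0,0]},{"grip":1,"offset":[58,0,0],"angular":[0,0,0]},{"grip":1,"offset":[65,0,0],"angular":[0,0,0]},{"grip":1,"offset":[72,0,0],"angular":[0,0,0]},{"grip":1,"offset":[79,0,0],"angular":[0,0,0]},{"grip":1,"offset":[86,0,0],"angular":[0,0,0]},{"grip":1,"offset":[90,0,0],"angular":[0,0,0]},{"grip":1,"offset":[90,0,0],"angular":[0,0,0]}]';  python3 go.py -.023 0 .022 0
```

```text
t: 2.85
tcp_pos: [0.5204, -0.1921, 0.0227]
tool_rot: [0.998, -0.068, 0.0, 0.0]
force: [0.3, 0.8, -0.1]
finger_gap: 0.003
t 2.85 mill pos [-0.0398 -0.0019] z 0.022663673682437005 F [ 0.3457  0.7779 -0.1382] gap 0.0027963222115100343
offset mm [16.8 -1.9  0.7] ang [ 0.02 -0.03  0.03]
```

```bash
python3 -m crank '[{"grip":1,"offset":[3,0,0],"angular":[0,0,0]},{"grip":1,"offset":[6,0,0],"angular":[0,0,0]},{"grip":1,"offset":[8,0,0],"angular":[0,0,0]},{"grip":1,"offset":[8,0,0],"angular":[0,0,0]}]';  python3 go.py -.023 0 .022 0;python3 -m crank '[{"grip":1,"offset":[2,0,0],"angular":[0,0,0]},{"grip":1,"offset":[4,0,0],"angular":[0,0,0]},{"grip":1,"offset":[4,0,0],"angular":[0,0,0]}]'; python3 - <<'E'
from station import vision
import cv2
for n in ["scene","top"]:
    d=vision.snapshot(n)["pixels"][:,:,::-1]; a=d[85:285,310:510] if n=="top" else d[140:290,100:300]
    cv2.imwrite(f"pics/{n}2.png",cv2.resize(a,None,fx=3,fy=3,interpolation=cv2.INTER_CUBIC))
E
```

```text
t: 3.25
tcp_pos: [0.5279, -0.1932, 0.0227]
tool_rot: [0.998, -0.068, 0.0, 0.0]
force: [-0.6, 0.5, -0.1]
finger_gap: 0.0
t 3.25 mill pos [-0.0322 -0.0019] z 0.022749044502647156 F [-0.5947  0.4986 -0.0871] gap 0.0001607597647315518
offset mm [ 9.2 -1.9  0.8] ang [ 0.01 -0.02  0.02]
t: 3.55
tcp_pos: [0.532, -0.1937, 0.0228]
tool_rot: [0.998, -0.068, 0.0, 0.0]
force: [-0.2, -0.7, 0.6]
finger_gap: 0.001
```

View pics/scene2.png

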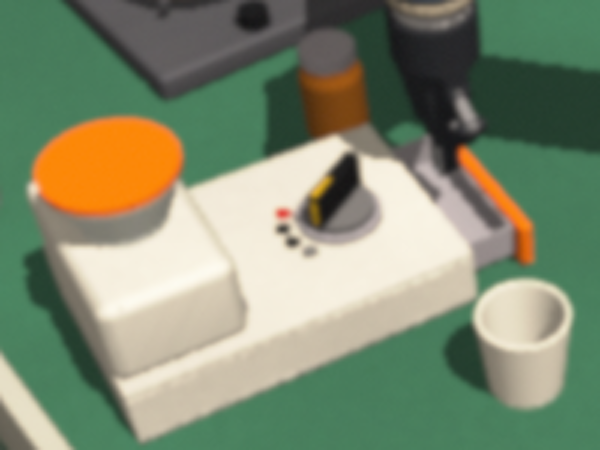

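View pics/top2.png

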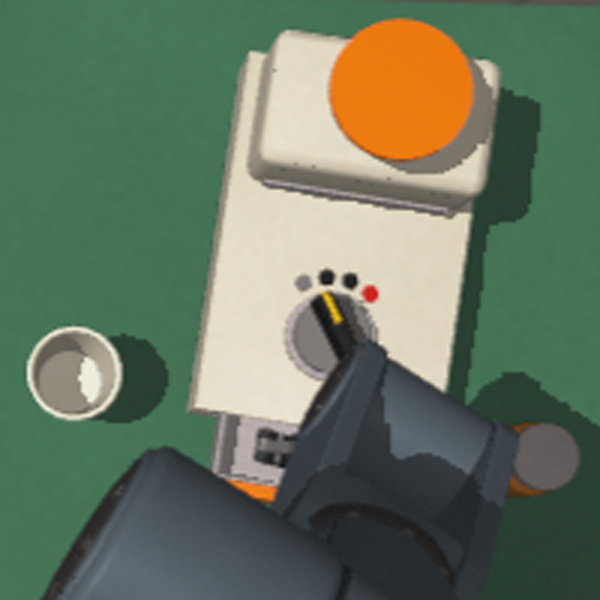

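```bash
python3 - <<'E'
from station import vision
import cv2
for n in ["scene","wrist"]:
    d=vision.snapshot(n)["pixels"][:,:,::-1]; a=d[150:240,200:300] if n=="scene" else d
    cv2.imwrite(f"pics/{n}3.png",cv2.resize(a,(800,600) if n=="scene" else (640,480),interpolation=cv2.INTER_CUBIC))
E
```

```text
(no output)
```

View pics/scene3.png

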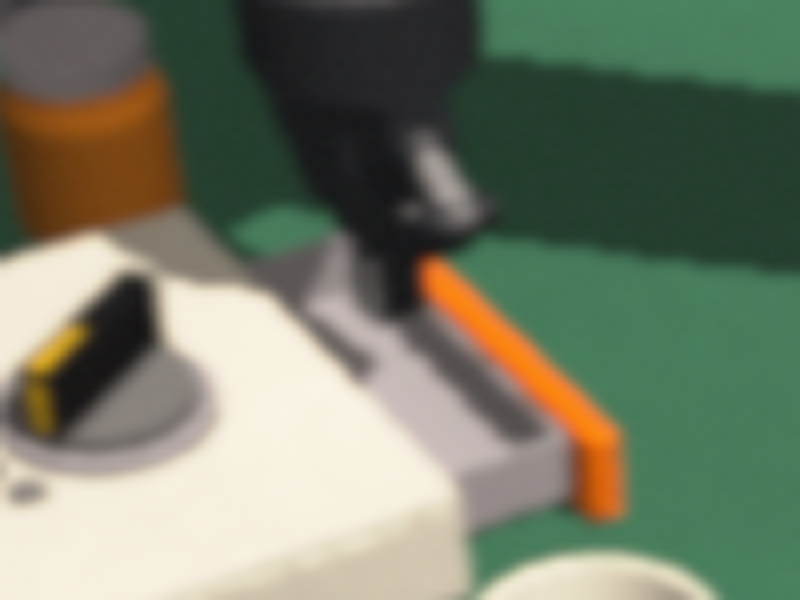

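View pics/wrist3.png

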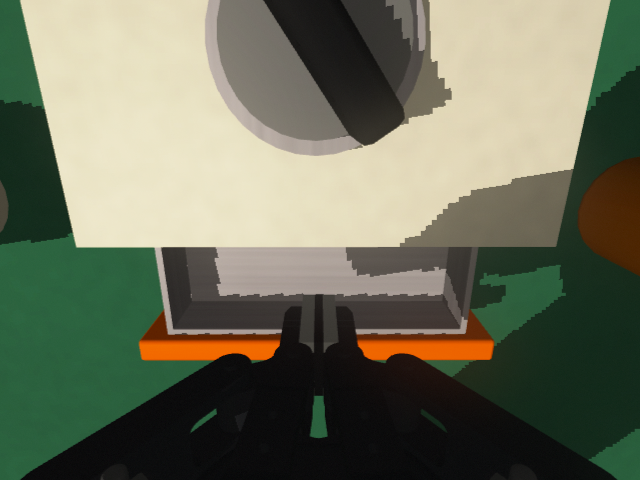

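```bash
python3 - <<'E'
from fit import *
from station import manip,vision
s=manip.sense(); print(s["tcp_pos"],s["force"],mill(s["tcp_pos"]))
for n in ["scene","top","wrist"]:
    d=vision.snapshot(n);K,R,t=d["intrinsics"],np.array(d["R"]),np.array(d["t"])
    for X in [s["tcp_pos"],np.append(world(-.0603,.088),.048),np.append(world(-.0603,-.088),.048),np.append(world(-.0603,0),.048),np.append(world(-.012,.088),.048)]:
        c=K@(R@X+t); print(n,(c[:2]/c[2]).round(1))
E
```

```text
[ 0.5315 -0.1935  0.0227] [ 0.438   0.1694 -0.6232] [-0.0287 -0.0017]
scene [249.4 207.4]
scene [275.8 215.6]
scene [244.3 179.1]
scene [259.4 196.6]
scene [259.4 222.4]
top [411.1 239.9]
top [375.1 246.1]
top [445.8 257.8]
top [410.4 251.9]
top [378.1 226.8]
wrist [318.2 276.9]
wrist [138.2 356.3]
wrist [491.1 356.5]
wrist [314.7 356.4]
wrist [121.5 267.2]
```

```bash
python3 - <<'E'
from fit import *
def pr(n,X):
    K,R,t=map(np.array,C[n]); c=K@(R@X+t); return (c[:2]/c[2]).round(1)
print(pr("scene",np.array([.4288,-.1783,.0203])))
for z in [.0227,.04,.05,.06]: print(z,pr("scene",np.array([.5315,-.1935,z])))
E
ls -la; ls -la pics; python3 -c "
from station import manip; s=manip.sense(); print(s['q'],s['t'],s['force'])"
```

```text
[282.5 195.1]
0.0227 [249.4 207.4]
0.04 [248.9 202.6]
0.05 [248.7 199.8]
0.06 [248.4 197. ]
total 24
drwxr-xr-x  3 agent agent 4096 Dec  6 13:35 .
drwxr-xr-x 23 root  root  4096 Dec  6 13:33 ..
-rw-r--r--  1 agent agent 1006 Dec  6 13:34 fit.py
-rw-r--r--  1 agent agent  616 Dec  6 13:35 go.py
-rw-r--r--  1 agent agent  894 Dec  6 13:34 h.py
drwxr-xr-x  2 agent agent 4096 Dec  6 13:36 pics
total 3500
drwxr-xr-x 2 agent agent   4096 Dec  6 13:36 .
drwxr-xr-x 3 agent agent   4096 Dec  6 13:35 ..
-rw-r--r-- 1 agent agent 389897 Dec  6 13:33 scene0.png
-rw-r--r-- 1 agent agent 257611 Dec  6 13:35 scene1.png
-rw-r--r-- 1 agent agent 253041 Dec  6 13:36 scene2.png
-rw-r--r-- 1 agent agent 293981 Dec  6 13:36 scene3.png
-rw-r--r-- 1 agent agent 381261 Dec  6 13:33 scenec.png
-rw-r--r-- 1 agent agent 333612 Dec  6 13:33 top0.png
-rw-r--r-- 1 agent agent 292115 Dec  6 13:35 top1.png
-rw-r--r-- 1 agent agent 333527 Dec  6 13:36 top2.png
-rw-r--r-- 1 agent agent 377344 Dec  6 13:33 topc.png
-rw-r--r-- 1 agent agent 331344 Dec  6 13:33 wrist0.png
-rw-r--r-- 1 agent agent 309849 Dec  6 13:36 wrist3.png
[-5.46699420e-01  6.97949618e-01  1.71205486e+00 -1.26404869e-05
  7.31712148e-01  1.16100350e+00] 3.9 [-0.38829231  0.37880902  0.40188486]
```

```bash
python3 - <<'E'
from fit import *
from station import manip,vision
s=manip.sense();d=vision.snapshot("wrist");K,R,t=d["intrinsics"],np.array(d["R"]),np.array(d["t"])
for b in [0,.01,.02,.03,.04]:
  for x in [0,.011]:
    X=s["tcp_pos"]+[0,0,b]; X[:2]+=x*np.array([c,sgn:=np.sin(p[2])]); q=K@(R@X+t); print(b,x,(q[:2]/q[2]).round(1))
import cv2
a=d["pixels"][230:380,220:420,::-1]; cv2.imwrite("pics/w4.png",cv2.resize(a,None,fx=4,fy=4,interpolation=cv2.INTER_CUBIC))
E
```

```text
0 0 [318.1 276.9]
0 0.011 [318.2 257.9]
0.01 0 [318.1 285.3]
0.01 0.011 [318.2 265.4]
0.02 0 [318.1 294.5]
0.02 0.011 [318.2 273.8]
0.03 0 [318.1 304.8]
0.03 0.011 [318.2 283.1]
0.04 0 [318.1 316.3]
0.04 0.011 [318.2 293.5]
```

View pics/w4.png

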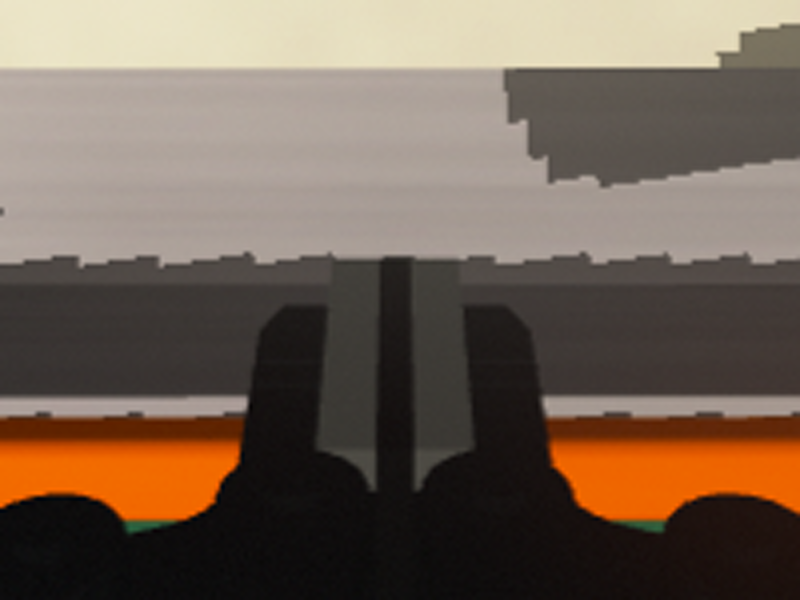

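```bash
python3 - <<'E'
import numpy as np
from scipy.spatial.transform import Rotation as Ro
R=np.array([[0.26701458108937975, -0.9636906027686147, -0.001906730481409767], [-0.9111525912506933, -0.2531009993056531, 0.32517816594542287], [-0.31385373813738815, -0.08508998934037662, -0.9456508471794673]]);t=np.array([-0.6242417579510827, -0.04212849570842689, 0.38182358514747383])
K=np.array([[370.613,0,318.258],[0,370.613,237.386],[0,0,1]])
tcp=np.array([ 0.16651274, -0.60158734,  0.1927418 ]);M=Ro.from_quat([ 9.90918464e-01,  1.34459768e-01,  4.40486603e-05, -1.08005806e-03]).as_matrix()
for b in [0,.013,.033,.043,.053]:
  for x in [-.011,.011]:
    o=[]
    for y in [-.0425,.0425]:
      q=R@(tcp+M@[x,y,-b])+t; o+=[(K@q/q[2])[:2].round(0).tolist()]
    print(b,x,o,q[2].round(3))
E
python3 - <<'E'
import cv2
a=cv2.imread("pics/wrist0.png")[290:480,120:520]; cv2.imwrite("pics/w0c.png",cv2.resize(a,None,fx=2,fy=2))
E
```

```text
0 -0.011 [[240.0, 295.0], [395.0, 295.0]] 0.202
0 0.011 [[237.0, 258.0], [398.0, 258.0]] 0.195
0.013 -0.011 [[234.0, 307.0], [400.0, 307.0]] 0.19
0.013 0.011 [[231.0, 268.0], [404.0, 268.0]] 0.183
0.033 -0.011 [[225.0, 329.0], [410.0, 329.0]] 0.171
0.033 0.011 [[221.0, 286.0], [414.0, 286.0]] 0.164
0.043 -0.011 [[220.0, 342.0], [415.0, 342.0]] 0.161
0.043 0.011 [[215.0, 297.0], [419.0, 297.0]] 0.154
0.053 -0.011 [[214.0, 356.0], [421.0, 356.0]] 0.152
0.053 0.011 [[208.0, 309.0], [426.0, 309.0]] 0.145
```

View pics/w0c.png

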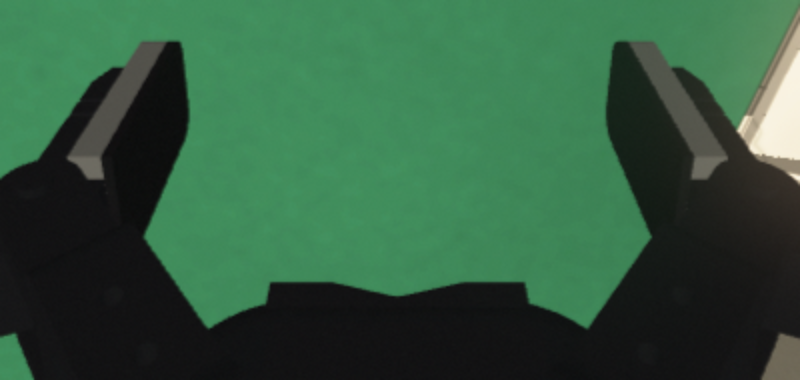

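The cameras disagree with the reported TCP. The visible fingertips sit about 40 mm behind it along the tool axis, in the scene view, in the wrist view now, and in the wrist view at the start. So the fingers passed over the drawer face at z≈0.06 without touching it, and the drawer and dial are unmoved. I'll back out, allow for the 40 mm, and check before pushing.

```bash
python3 -m crank '[{"grip":1,"offset":[-40,0,0],"angular":[0,0,0]},{"grip":1,"offset":[-80,0,0],"angular":[0,0,0]},{"grip":1,"offset":[-100,2,0],"angular":[0,0,0]},{"grip":1,"offset":[-100,2,10],"angular":[0,0,0]},{"grip":1,"offset":[-100,2,20],"angular":[0,0,0]},{"grip":1,"offset":[-100,2,30],"angular":[0,0,0]},{"grip":1,"offset":[-100,2,36],"angular":[0,0,0]},{"grip":1,"offset":[-100,2,36],"angular":[0,0,0]}]';  python3 go.py -.023 0 -.018 0; python3 - <<'E'
from station import vision
import cv2
d=vision.snapshot("scene")["pixels"][:,:,::-1]; a=d[150:240,220:320]
cv2.imwrite(f"pics/s5.png",cv2.resize(a,None,fx=6,fy=6,interpolation=cv2.INTER_CUBIC))
E
```

```text
t: 4.75
tcp_pos: [0.4325, -0.1817, -0.0146]
tool_rot: [0.998, -0.068, -0.001, -0.0]
force: [0.3, -0.2, -0.5]
finger_gap: 0.001
t 4.75 mill pos [-0.1283 -0.0035] z -0.014633114967555212 F [ 0.3231 -0.218  -0.4572] gap 0.0010706551966973487
offset mm [105.3  -3.5   3.2] ang [-0.04  0.07  0.05]
```

View pics/s5.png

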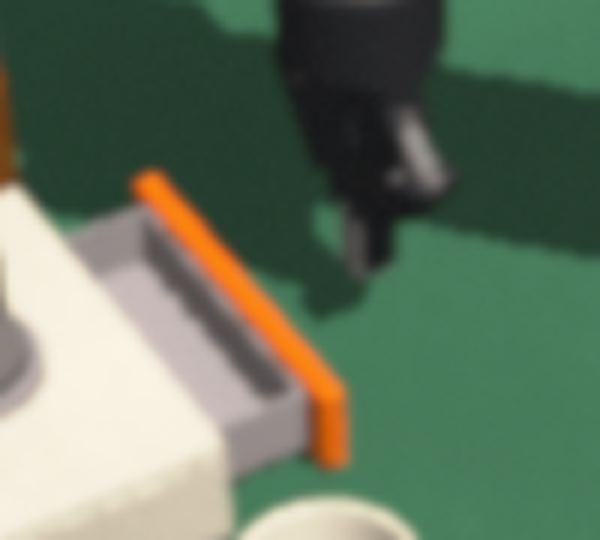

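A reported z of −0.015 with no contact confirms the offset. The real tips are at about z=0.025, in front of the face at crop (370,280). Now I'll push.

```bash
python3 -m crank '[{"grip":1,"offset":[20,-2,0],"angular":[0,0,0]},{"grip":1,"offset":[40,-3,0],"angular":[0,0,0]},{"grip":1,"offset":[50,-3,0],"angular":[0,0,0]},{"grip":1,"offset":[57,-3,0],"angular":[0,0,0]},{"grip":1,"offset":[63,-3,0],"angular":[0,0,0]},{"grip":1,"offset":[69,-3,0],"angular":[0,0,0]},{"grip":1,"offset":[75,-3,0],"angular":[0,0,0]},{"grip":1,"offset":[80,-3,0],"angular":[0,0,0]},{"grip":1,"offset":[84,-3,0],"angular":[0,0,0]},{"grip":1,"offset":[84,-3,0],"angular":[0,0,0]}]';  python3 go.py -.023 0 -.018 0;python3 - <<'E'
from station import vision
import cv2
d=vision.snapshot("scene")["pixels"][:,:,::-1]; a=d[150:240,220:320]
cv2.imwrite(f"pics/s6.png",cv2.resize(a,None,fx=6,fy=6,interpolation=cv2.INTER_CUBIC))
E
```

```text
t: 5.8
tcp_pos: [0.5169, -0.1908, -0.0133]
tool_rot: [0.998, -0.068, 0.001, 0.0]
force: [0.4, 0.5, -0.6]
finger_gap: -0.0
t 5.8 mill pos [-0.0435 -0.001 ] z -0.013285904461244377 F [ 0.3916  0.5382 -0.5868] gap -0.0004903212650049434
offset mm [20.5 -1.   4.7] ang [ 0.03 -0.09  0.03]
```

View pics/s6.png

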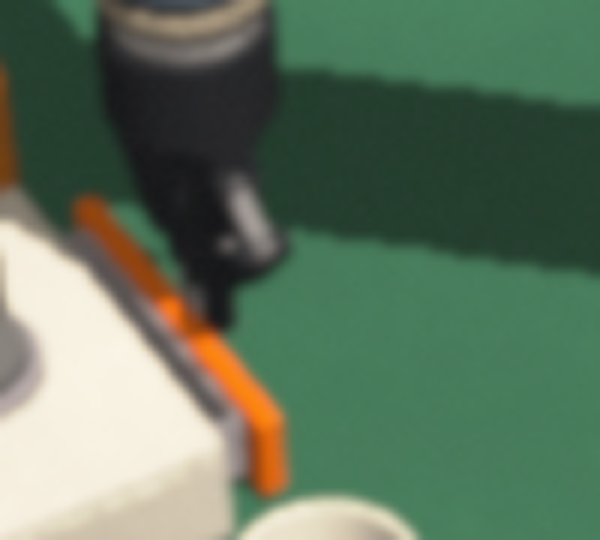

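The drawer is moving in: its face now runs from (90,205) to (270,490) in the crop, with the fingers against it. I'll push through the detent.

```bash
python3 -m crank '[{"grip":1,"offset":[3,0,0],"angular":[0,0,0]},{"grip":1,"offset":[6,0,0],"angular":[0,0,0]},{"grip":1,"offset":[9,0,0],"angular":[0,0,0]},{"grip":1,"offset":[12,0,0],"angular":[0,0,0]},{"grip":1,"offset":[12,0,0],"angular":[0,0,0]}]';python3 -m crank '[{"grip":1,"offset":[2,0,0],"angular":[0,0,0]},{"grip":1,"offset":[4,0,0],"angular":[0,0,0]},{"grip":1,"offset":[6,0,0],"angular":[0,0,0]},{"grip":1,"offset":[6,0,0],"angular":[0,0,0]}]';  python3 go.py -.023 0 -.018 0
```

```text
t: 6.35
tcp_pos: [0.5265, -0.1918, -0.0134]
tool_rot: [0.998, -0.068, -0.001, -0.0]
force: [-4.1, -0.7, 1.4]
finger_gap: -0.0
t: 6.75
tcp_pos: [0.5321, -0.1925, -0.0134]
tool_rot: [0.998, -0.068, -0.002, -0.001]
force: [-3.8, 0.0, 1.5]
finger_gap: -0.003
t 6.75 mill pos [-0.0281 -0.0006] z -0.01342749177582353 F [-3.8153  0.0435  1.4979] gap -0.002944073475068427
offset mm [ 5.1 -0.6  4.6] ang [-0.05  0.18  0.02]
```

```bash
python3 -m crank '[{"grip":1,"offset":[1,0,0],"angular":[0,0,0]},{"grip":1,"offset":[2,0,0],"angular":[0,0,0]},{"grip":1,"offset":[3,0,0],"angular":[0,0,0]},{"grip":1,"offset":[3,0,0],"angular":[0,0,0]}]';  python3 go.py -.023 0 -.018 0; python3 - <<'E'
from station import vision
import cv2
d=vision.snapshot("scene")["pixels"][:,:,::-1]; a=d[150:240,220:320]
cv2.imwrite(f"pics/s7.png",cv2.resize(a,None,fx=6,fy=6,interpolation=cv2.INTER_CUBIC))
E
```

```text
t: 7.15
tcp_pos: [0.5384, -0.1937, -0.0132]
tool_rot: [0.998, -0.068, 0.002, 0.001]
force: [-0.3, 0.7, -0.4]
finger_gap: 0.0
t 7.15 mill pos [-0.0218 -0.001 ] z -0.013163872223025216 F [-0.262   0.6637 -0.4047] gap 9.496812347485468e-05
offset mm [-1.3 -1.   4.8] ang [ 0.05 -0.18  0.01]
```

View pics/s7.png

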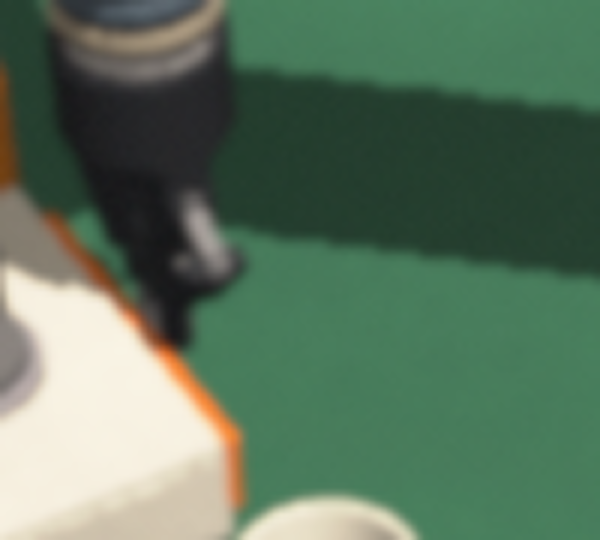

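The force fell from 4 N to about 0, so the detent seems to have drawn the drawer in. I'll press a little further to check for the hard stop.

```bash
python3 -m crank '[{"grip":1,"offset":[1,0,0],"angular":[0,0,0]},{"grip":1,"offset":[2,0,0],"angular":[0,0,0]},{"grip":1,"offset":[2,0,0],"angular":[0,0,0]}]'; python3 -m crank '[{"grip":1,"offset":[1,0,0],"angular":[0,0,0]},{"grip":1,"offset":[2,0,0],"angular":[0,0,0]},{"grip":1,"offset":[2,0,0],"angular":[0,0,0]}]'
```

```text
t: 7.5
tcp_pos: [0.5386, -0.1936, -0.0132]
tool_rot: [0.998, -0.068, -0.0, 0.0]
force: [-0.8, -0.9, 1.4]
finger_gap: 0.001
t: 7.8
tcp_pos: [0.5384, -0.1932, -0.0134]
tool_rot: [0.998, -0.068, -0.002, -0.001]
force: [-5.8, -0.9, 3.4]
finger_gap: 0.002
```

```bash
python3 -m crank '[{"grip":1,"offset":[-20,0,0],"angular":[0,0,0]},{"grip":1,"offset":[-50,0,0],"angular":[0,0,0]},{"grip":1,"offset":[-80,0,0],"angular":[0,0,0]},{"grip":0.3,"offset":[-80,0,-45],"angular":[0,0,-6]},{"grip":0.2,"offset":[-80,0,-90],"angular":[0,0,-12]},{"grip":0,"offset":[-80,0,-130],"angular":[0,0,-18]},{"grip":0,"offset":[-80,0,-170],"angular":[0,0,-24]},{"grip":0,"offset":[-80,0,-175],"angular":[0,0,-30]},{"grip":0,"offset":[-80,0,-175],"angular":[0,0,-34.4]},{"grip":0,"offset":[-80,0,-175],"angular":[0,0,-34.4]}]'; python3 go.py .075 0 .16 .6; python3 - <<'E'
from station import vision
from fit import *
import cv2
print("hopper",mill(T(510,92,.194)),mill(T(510,165,.194)),mill(T(425,110,.194)))
for n in ["scene","top","wrist"]:
    d=vision.snapshot(n)["pixels"][:,:,::-1]; a=d[85:285,310:510] if n=="top" else d[140:290,100:300] if n=="scene" else d
    cv2.imwrite(f"pics/{n}8.png",a if n=="wrist" else cv2.resize(a,None,fx=3,fy=3,interpolation=cv2.INTER_CUBIC))
E
```

```text
t: 8.8
tcp_pos: [0.4625, -0.1832, 0.1626]
tool_rot: [0.973, 0.23, 0.001, 0.001]
force: [0.2, 0.7, 0.5]
finger_gap: 0.999
t 8.8 mill pos [-0.0984 -0.0009] z 0.1625987345526959 F [0.1583 0.7038 0.5037] gap 0.9986275141260365
offset mm [143.6  97.2   3.2] ang [ 0.15 -0.12  0.03]
hopper [ 0.2458 -0.0009] [ 0.1932 -0.0087] [0.2246 0.0464]
```

View pics/scene8.png

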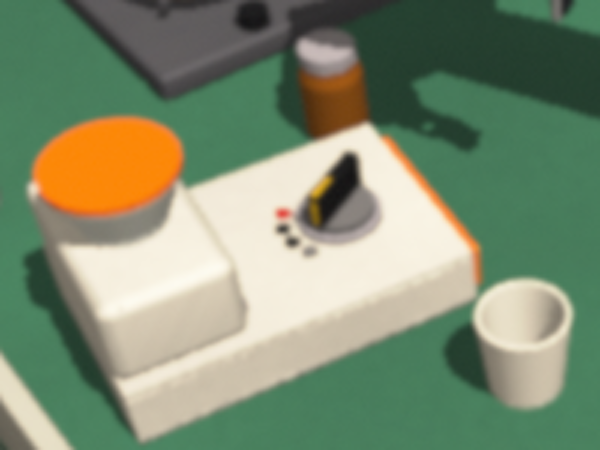

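View pics/wrist8.png

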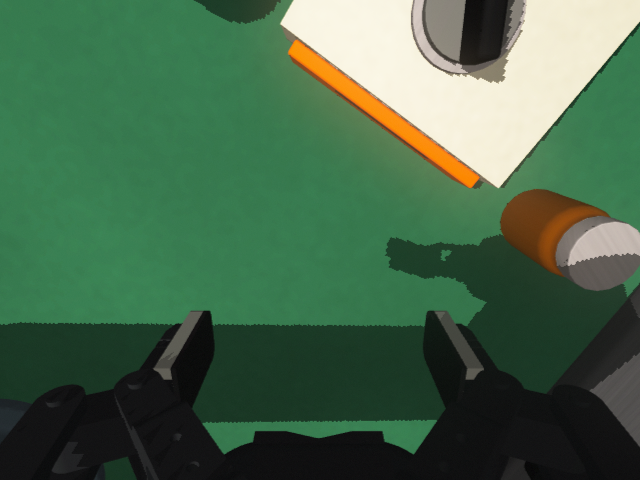

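The drawer sits home, with a thin orange lip along the front edge from (385,140) to (478,250). The dial is still at rest, the cup and jar have not moved, and the bar is parallel to the jaws' pads. Moving above the dial.

```bash
python3 -m crank '[{"grip":0,"offset":[36,24,0],"angular":[0,0,0]},{"grip":0,"offset":[72,49,0],"angular":[0,0,0]},{"grip":0,"offset":[108,73,0],"angular":[0,0,0]},{"grip":0,"offset":[144,97,0],"angular":[0,0,0]},{"grip":0,"offset":[144,97,30],"angular":[0,0,0]},{"grip":0,"offset":[144,97,60],"angular":[0,0,0]},{"grip":0,"offset":[144,97,75],"angular":[0,0,0]},{"grip":0,"offset":[144,97,75],"angular":[0,0,0]}]'; python3 go.py .075 0 .039 .6; python3 - <<'E'
from station import vision
import cv2
for n in ["scene","wrist"]:
    d=vision.snapshot(n)["pixels"][:,:,::-1]; a=d[140:240,130:250] if n=="scene" else d
    cv2.imwrite(f"pics/{n}9.png",a if n=="wrist" else cv2.resize(a,None,fx=5,fy=5,interpolation=cv2.INTER_CUBIC))
E
```

```text
t: 9.75
tcp_pos: [0.6312, -0.2041, 0.0833]
tool_rot: [0.973, 0.229, -0.003, -0.002]
force: [-0.6, 0.3, -0.2]
finger_gap: 0.995
t 9.75 mill pos [0.0716 0.0015] z 0.08326189427742273 F [-0.5901  0.2553 -0.233 ] gap 0.9951086096916438
offset mm [ 2.1  3.4 44.2] ang [-0.33  0.23  0.  ]
```

View pics/scene9.png

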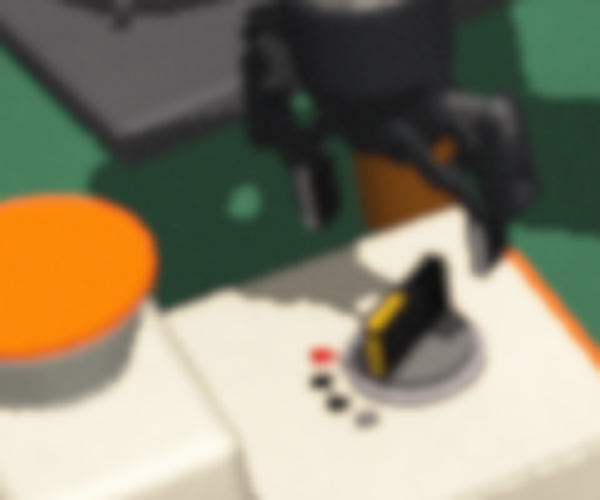

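View pics/wrist9.png

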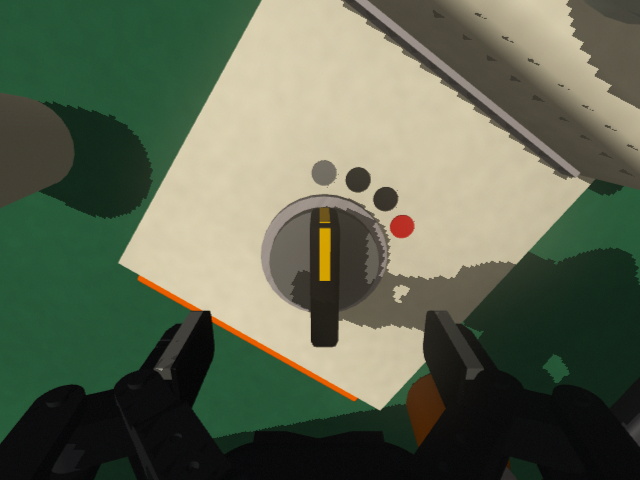

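```bash
python3 - <<'E'
from fit import *
from station import manip,vision
from scipy.spatial.transform import Rotation as Ro
s=manip.sense(); M=Ro.from_quat(s["tool_rot"]).as_matrix()
d=vision.snapshot("wrist"); import cv2
K,R,t=d["intrinsics"],np.array(d["R"]),np.array(d["t"])
cv2.imwrite("pics/w10.png",cv2.resize(d["pixels"][150:360,220:430,::-1],None,fx=2.8,fy=2.8))
def W(u,v,z):
    cc=-R.T@t; q=R.T@np.linalg.solve(K,[u,v,1]); return cc+q*(z-cc[2])/q[2]
for X in [(324,207,.106),(324,318,.106)]+[(324,172,.058),(358,180,.058),(385,199,.058),(402,226,.058)]: w=W(*X); print(mill(w),(M.T@(w-s["tcp_pos"])*1000).round(1))
E
```

```text
[0.1117 0.0224] [ 43.2   3.  -19. ]
[ 0.0649 -0.01  ] [-13.7   3.3 -19. ]
[0.1187 0.0264] [51.3  3.6 29. ]
[0.1259 0.0079] [46.8 23.  29. ]
[ 0.1259 -0.0115] [35.8 39.  29. ]
[ 0.1186 -0.0299] [19.4 50.  29. ]
```

View pics/w10.png

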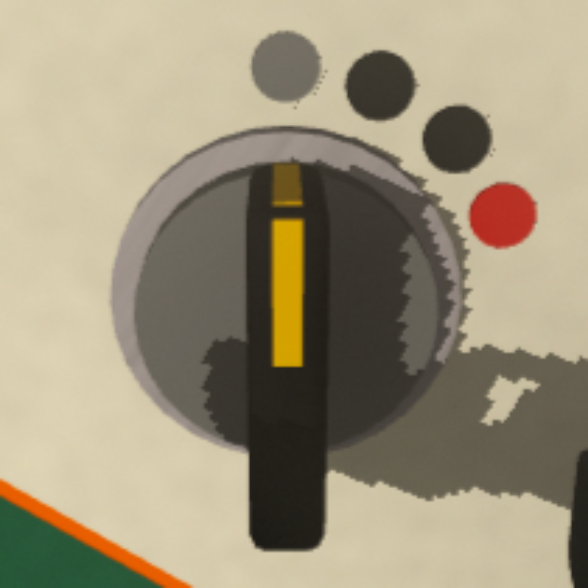

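```bash
python3 go.py .076 0 .039 .6; python3 -m crank '[{"grip":0,"offset":[1.5,3,10],"angular":[0,0,0]},{"grip":0,"offset":[1.5,3,25],"angular":[0,0,0]},{"grip":0,"offset":[1.5,3,40],"angular":[0,0,0]},{"grip":0,"offset":[1.5,3,44],"angular":[0,0,0]},{"grip":0,"offset":[1.5,3,44],"angular":[0,0,0]},{"grip":0,"offset":[1.5,3,44],"angular":[0,0,0]}]'; python3 go.py .075 0 .039 .6; python3 - <<'E'
from station import vision
import cv2
for n in ["scene","wrist"]:
    d=vision.snapshot(n)["pixels"][:,:,::-1]; a=d[140:240,130:250] if n=="scene" else d
    cv2.imwrite(f"pics/{n}11.png",a if n=="wrist" else cv2.resize(a,None,fx=5,fy=5,interpolation=cv2.INTER_CUBIC))
E
```

```text
t 9.9 mill pos [0.075  0.0002] z 0.08791260260788533 F [ 0.2924 -0.0916 -0.1231] gap 1.0002701895588495
offset mm [ 0.7  0.6 48.9] ang [ 0.1  -0.08  0.01]
t: 10.5
tcp_pos: [0.6363, -0.2073, 0.0425]
tool_rot: [0.973, 0.23, -0.0, -0.0]
force: [0.1, 0.9, -0.4]
finger_gap: 1.0
t 10.5 mill pos [ 0.0771 -0.001 ] z 0.04248768675889443 F [ 0.1475  0.9019 -0.4214] gap 0.9996781062108665
offset mm [-1.1 -2.   3.5] ang [-0.01  0.01  0.04]
```

View pics/scene11.png

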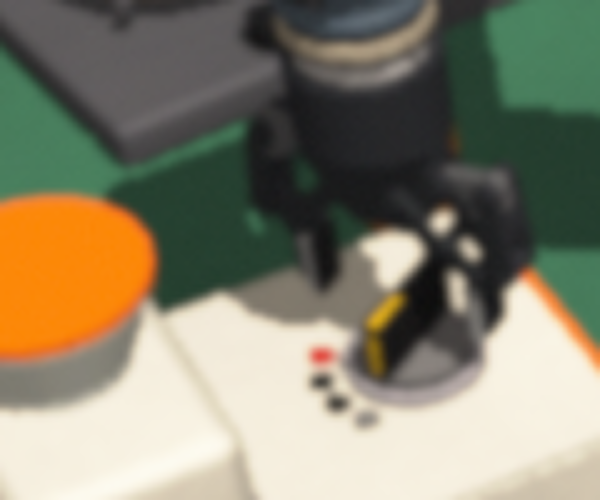

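View pics/wrist11.png

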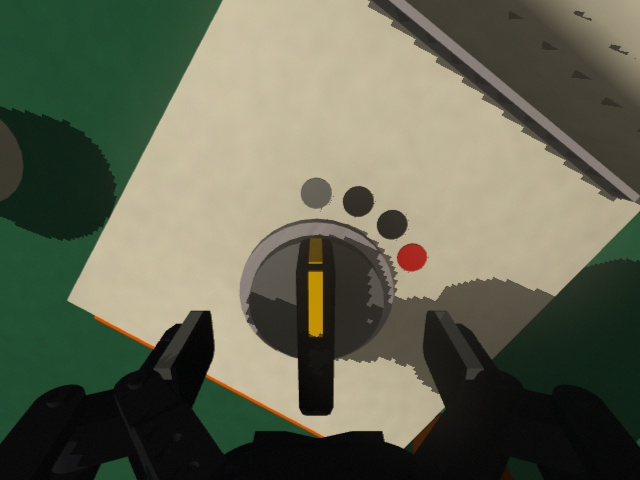

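```bash
python3 -m crank '[{"grip":0,"offset":[-1,-1,2],"angular":[0,0,0]},{"grip":0,"offset":[-1,-1,4],"angular":[0,0,0]},{"grip":0.5,"offset":[-1,-1,4],"angular":[0,0,0]},{"grip":0.7,"offset":[-1,-1,4],"angular":[0,0,0]},{"grip":0.8,"offset":[-1,-1,4],"angular":[0,0,0]},{"grip":1,"offset":[-1,-1,4],"angular":[0,0,0]},{"grip":1,"offset":[-1,-1,4],"angular":[0,0,0]},{"grip":1,"offset":[-1,-1,4],"angular":[0,0,0]},{"grip":1,"offset":[-1,-1,4],"angular":[0,0,0]}]' 50; python3 go.py .075 0 .039 .6; python3 - <<'E'
from station import vision
import cv2
for n in ["scene","wrist"]:
    d=vision.snapshot(n)["pixels"][:,:,::-1]; a=d[140:240,130:250] if n=="scene" else d
    cv2.imwrite(f"pics/{n}12.png",a if n=="wrist" else cv2.resize(a,None,fx=5,fy=5,interpolation=cv2.INTER_CUBIC))
E
```

```text
t: 11.5
tcp_pos: [0.635, -0.207, 0.0389]
tool_rot: [0.973, 0.23, 0.0, 0.0]
force: [-0.0, -0.1, 2.4]
finger_gap: 0.155
t 11.5 mill pos [ 0.0758 -0.0009] z 0.03890947811208918 F [-0.0057 -0.1344  2.3735] gap 0.15539032196348196
offset mm [-0.1 -1.2 -0.1] ang [ 0.02 -0.01  0.05]
```

View pics/scene12.png

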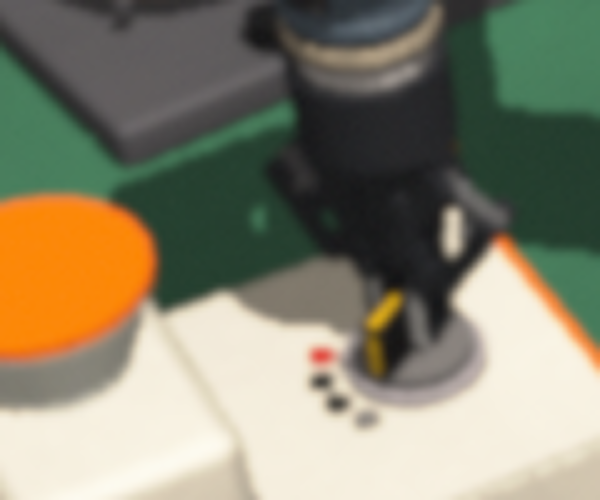

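View pics/wrist12.png

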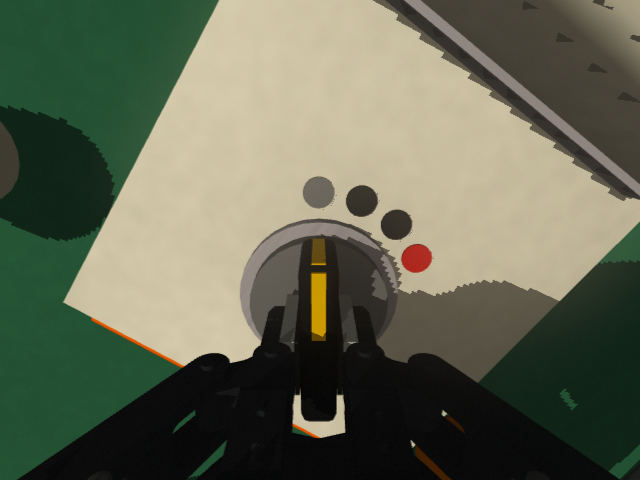

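The bar is gripped: gap 0.155 × 85 ≈ 13 mm, close to the 14 mm bar. The pads straddle the yellow line at (318,310). Turning clockwise.

```bash
python3 -m crank '[{"grip":1,"offset":[0,0,0],"angular":[0,0,4]},{"grip":1,"offset":[0,0,0],"angular":[0,0,8]},{"grip":1,"offset":[0,0,0],"angular":[0,0,12]},{"grip":1,"offset":[0,0,0],"angular":[0,0,16]},{"grip":1,"offset":[0,0,0],"angular":[0,0,20]},{"grip":1,"offset":[0,0,0],"angular":[0,0,24]},{"grip":1,"offset":[0,0,0],"angular":[0,0,28]},{"grip":1,"offset":[0,0,0],"angular":[0,0,32]},{"grip":1,"offset":[0,0,0],"angular":[0,0,35]},{"grip":1,"offset":[0,0,0],"angular":[0,0,35]}]'; python3 go.py .075 0 .039 -.6; python3 -c "
from station import manip; print(manip.sense()['ft_torque'])
from station import vision
import cv2
cv2.imwrite('pics/w13.png',vision.snapshot('wrist')['pixels'][:,:,::-1])"
```

```text
t: 12.6
tcp_pos: [0.635, -0.2066, 0.0389]
tool_rot: [0.997, -0.073, 0.0, -0.0]
force: [0.4, 1.0, 1.9]
finger_gap: 0.159
t 12.6 mill pos [ 0.0757 -0.0005] z 0.038921374322885505 F [0.4004 0.9628 1.9312] gap 0.15877779134523495
offset mm [-0.7 -0.5 -0.1] ang [-0.02  0.   33.81]
[0.16077545 0.04710511 0.12479132]
```

View pics/w13.png

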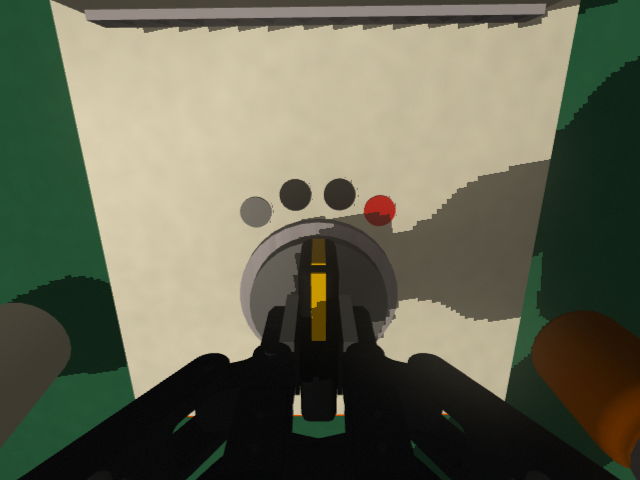

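The bar turns with the gripper and now points midway between the two black marks at (295,195) and (340,195), with no slip. Continuing to the red mark, 34° more.

```bash
python3 -m crank '[{"grip":1,"offset":[0,0,0],"angular":[0,0,4]},{"grip":1,"offset":[0,0,0],"angular":[0,0,8]},{"grip":1,"offset":[0,0,0],"angular":[0,0,12]},{"grip":1,"offset":[0,0,0],"angular":[0,0,16]},{"grip":1,"offset":[0,0,0],"angular":[0,0,20]},{"grip":1,"offset":[0,0,0],"angular":[0,0,24]},{"grip":1,"offset":[0,0,0],"angular":[0,0,28]},{"grip":1,"offset":[0,0,0],"angular":[0,0,31]},{"grip":1,"offset":[0,0,0],"angular":[0,0,34]},{"grip":1,"offset":[0,0,0],"angular":[0,0,34]}]' 60; python3 go.py .075 0 .039 -.6; python3 -c "
from station import manip; print(manip.sense()['ft_torque'])
from station import vision
import cv2
cv2.imwrite('pics/w14.png',vision.snapshot('wrist')['pixels'][:,:,::-1])
a=vision.snapshot('scene')['pixels'][140:290,100:300,::-1]
cv2.imwrite('pics/s14.png',cv2.resize(a,None,fx=4,fy=4,interpolation=cv2.INTER_CUBIC))"
```

```text
t: 13.65
tcp_pos: [0.6352, -0.2062, 0.0389]
tool_rot: [0.932, -0.361, 0.0, -0.0]
force: [0.5, 1.6, 2.7]
finger_gap: 0.156
t 13.65 mill pos [ 0.0758 -0.0001] z 0.038927260708942195 F [0.4914 1.5822 2.6994] gap 0.15578835394051382
offset mm [-0.7  0.4 -0.1] ang [-0.05  0.01 -0.13]
[ 0.4254416  -0.10084761  0.14545205]
```

View pics/w14.png

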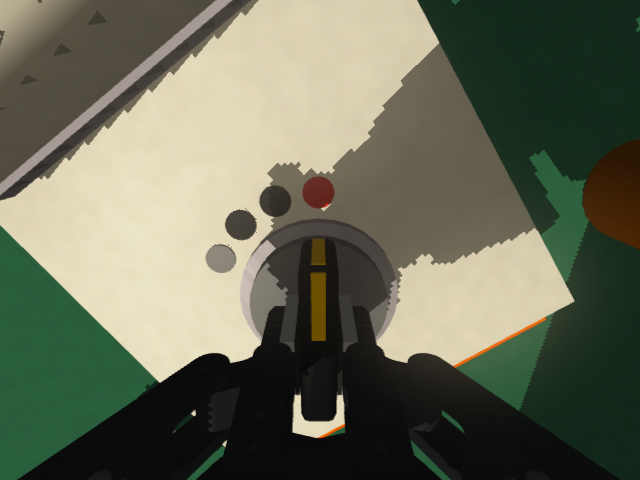

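View pics/s14.png

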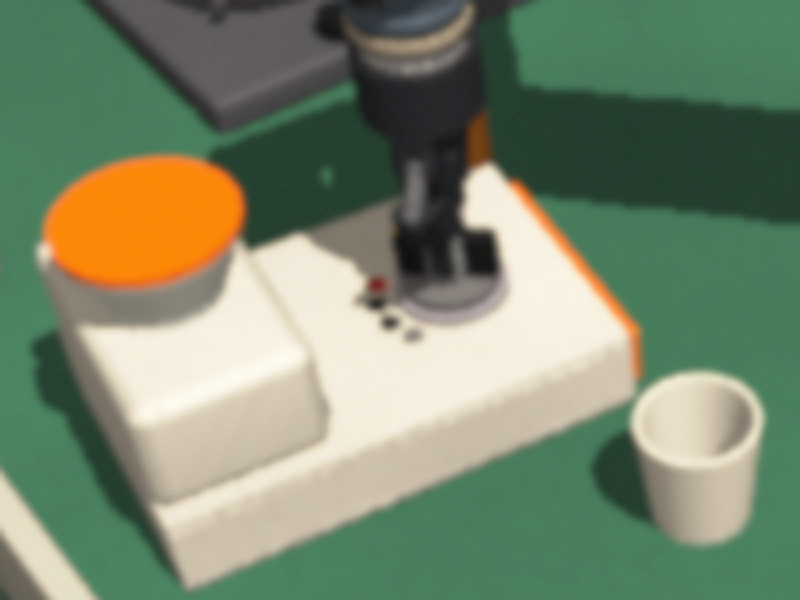

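The pointer line and the red mark are both at column 318, so the dial is on red. The drawer is still home and the cup and jar are in place. I'll hold briefly, then do a final check.

```bash
python3 -m crank '[{"grip":1,"offset":[0,0,0],"angular":[0,0,0]},{"grip":1,"offset":[0,0,0],"angular":[0,0,0]},{"grip":1,"offset":[0,0,0],"angular":[0,0,0]},{"grip":1,"offset":[0,0,0],"angular":[0,0,0]},{"grip":1,"offset":[0,0,0],"angular":[0,0,0]}]'; python3 go.py .075 0 .039 -.6;python3 -c "
from station import vision
import cv2,numpy as np
w=vision.snapshot('wrist')['pixels'][150:360,220:430,::-1]; t=vision.snapshot('top')['pixels'][:,:,::-1]
cv2.imwrite('pics/w15.png',cv2.resize(w,None,fx=2,fy=2)); cv2.imwrite('pics/t15.png',t)
o=cv2.imread('pics/top0.png'); print(np.abs(o.astype(int)-t)[170:335,100:270].max())"
```

```text
t: 14.25
tcp_pos: [0.6351, -0.2062, 0.0389]
tool_rot: [0.932, -0.362, 0.0, -0.0]
force: [2.0, 5.0, 3.8]
finger_gap: 0.154
t 14.25 mill pos [ 0.0758 -0.0001] z 0.0389106023505389 F [2.031  5.0261 3.8268] gap 0.153807161156806
offset mm [-0.7  0.3 -0.1] ang [-0.05  0.01 -0.2 ]
17
```

View pics/w15.png

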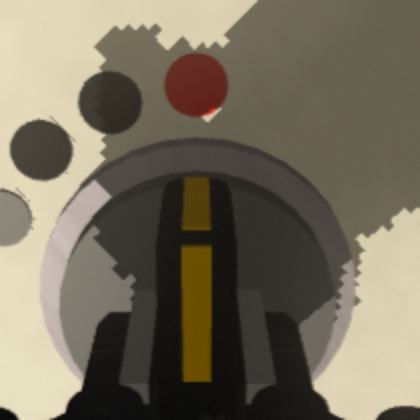

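View pics/t15.png

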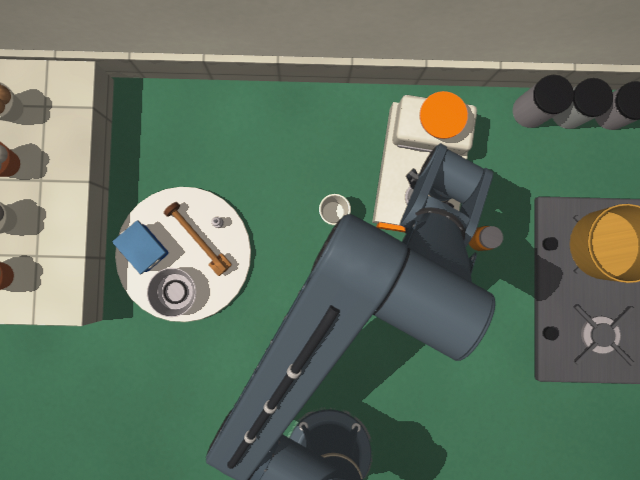

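```bash
python3 -c "
from station import manip; print(manip.sense()['force'],manip.sense()['ft_torque']); manip.sign_off()"
```

```text
[1.55141718 4.82239808 4.97452104] [ 0.89126672 -0.19135693  0.17413401]
the job is handed in; nothing more can be done
```

The drawer is shut and the dial is held at the red mark. I signed off at about 14.4 s with the fingers still gripping the dial bar at 60 N.

- **Drawer:** I pushed it with the shut fingers. The force rose to about 4 N in the detent, dropped to about 0 as it snapped in, and then the fingers met a hard stop. The dial was not touched until after that.
- **Dial:** I gripped the bar across its thickness and turned it 69° clockwise. In the last wrist view the pointer lines up with the red dot, and the tool angle is within 0.2° of the red-mark angle.
- **Bystanders:** The turntable area matches its first picture, and the cup and jar have not visibly moved.

- **TCP disagreement:** The cameras showed the real fingertips about 40 mm behind the reported TCP. Because of this, my first push passed over the drawer face without touching anything. I allowed for the 40 mm from then on, and the drawer and dial contacts agreed with it.
- **Final force:** The side force on the tool rose from about 2 N to 5 N while holding. That is small, and the grip did not slip.

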